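Put the spanners back in their rack in order of size

ROBOT

A 6-joint arm with a two-finger parallel gripper is mounted at the origin on a cart in front of the work surface, level with it; the furniture and walls round the work are solid. World frame = base frame: x ahead of the robot, y to its left, z up, the work surface at z = 0. Lengths are in m, angles in rad, forces in N, time in s.
With the tool pointing down it reaches from about 0.3 to 0.775 m from the base axis. Payload 14.6 kg.
Tool frame: the origin (TCP) lies at the very end of the fingers, on their centre line; the grasp point (between the pads) lies 19 mm behind it (ctrl.grasp_offset is the distance from the TCP to the grasp point, in m); z points along the fingers, y is the line along which they close (so a half turn about z gives the same grasp; the last joint's range is limited). The gripper opens to 94 mm and grips with 3 to 60 N. Pads are 16 mm wide; open, the fingers measure 119 mm over their backs; the gripper's body (75 mm by 177 mm) begins 78 mm behind the grasp point.
Start: joints at [1.232, 0.3, 1.521, -0, 1.321, -0.067], TCP at [0.148, 0.53, 0.205] pointing down, gripper open.
Joint ranges: [-3.03, 3.03], [-0.79, 2.21], [0.23, 2.52], [-1.04, 4.18], [0, 3.07], [-2.55, 2.55]. Speed limits (rad/s): [2.22, 2.22, 2.57, 3.14, 3.14, 3.14].

INTERFACE

Orientations are given as [roll, pitch, yaw] about the fixed x, y, z axes, in that order (R = Rz(yaw) Ry(pitch) Rx(roll)).
In Python, from station import ctrl gives the robot as it stands.
- The arm moves only by the tool step_arm, never from a script. Its argument "plan" is a list that holds one entry, the list of rows, each a list of 6 numbers: the shift along the tool's x, y, z in units of 30 mm (1.0 is 30 mm), then the turn, a rotation vector about the tool's x, y, z in units of 6 degrees (1.0 is 6 degrees). In form: [[[dx, dy, dz, wx, wy, wz], ...]]. A call has 1 to 8 rows; each row is the pose to reach, as a shift and turn from the pose commanded when the call began, along the tool's axes at that moment; what a row does not reach only later rows make up. A row lasts 1/12 s, in which the tool goes at most 41.7 mm and 7.16 degrees, less where a joint would pass 70% of its speed; a pose out of reach is approached as far as the arm can. A call with a gripper value outside its range is refused whole. "grip" is the opening, from 0 (shut) to 1 (fully open), set as the call begins (left out, the last holds). The fingers move at their own pace and stop on an object; "squeeze" is the grip in N (left out, the last holds). Time passes only in rows, so rows that repeat a pose let the fingers close. It gives the time, the measured TCP pose, the force, the opening and the grip force at its end, in the units of the state.
- ctrl.get_obs(): the state, without advancing time (a new reading comes with each control period).
- ctrl.camera(name): name is "side" or "top"; returns the picture (420x560x3 uint8, red, green, blue); there is no depth.
- ctrl.camera_model(name): a dict with "intrinsics" (3x3 intrinsics, pixels), "k1" (the pictures are not rectified: a ray, as slopes to the right and down, at radius r is drawn at 1 + k1 r^2 times it, then the intrinsics apply), "R" (3x3) and "t" (3): a world point X has camera coordinates R X + t. Camera axes: x right, y down, z forward; pixel columns grow to the right and rows downward; lengths in m; the calibration is good to about 2 mm. A picture is of the moment at which its call begins. camera_model takes no time and is no camera call.
- ctrl.hand_in(): hands the job in; it is judged then, once.
Trained networks look in the newest picture that a camera, given by its name, has taken for a name from the list of things; names that differ only in an ending like _2 or _b are one class to them, and where a whole thing is asked for, a point or a joint stands for the part that bears it (a point fixed in the world has none). Each returns a list of dicts, best first, with "confidence" (0 to 1); they miss things now and then, are a little off and sometimes report something else, mostly with a low value. They report only what shows in the picture. A call takes as long as a camera call.
- ctrl.masks_of(query, camera): "pixels" (420x560 bool, what is visible of it) and "at" ([column, row] in pixels, amid what is visible of it).
- ctrl.place_of(query, camera): "at" ([column, row] in pixels: a listed point, or the origin of a listed thing).
The state is a dict: "time_s": time; "qpos": joint angles; "joint_vel": joint speeds; "tau": joint torques, N m; "ee_pos": TCP position; "eef_rot": TCP orientation; "force": force on the tool from outside, world axes, zero at the start; "moment": the same for the moment, N m; "grip_width": finger opening in m; "grip_force": force on a finger pad.
Only numpy, scipy, OpenCV 4.12 (cv2) and the standard library are available. Lean on these libraries where they do the work, as an engineer would, in place of code of your own. Each camera call takes 0.05 s, during which the arm holds its last target. There are 200 camera calls.

TASK

Lay the four loose spanners back in the tapered rack, one in each empty lane, so that with the one already there they run in order of size from the smallest at the narrow (left) end to the largest at the wide (right) end. Each must lie flat, down in its notches on both bars, with its open jaw at the back, away from you, like the one already in the rack. Leave that spanner in its place, and do not shift the pry tool and the two screwdrivers lying about.

Things in the scene. Friction and masses are not known exactly. Their poses are not given: they have to be found in the camera images.
- rack: fixed black spanner rack, 258 mm long: two notched bars, 10 mm thick, side by side, farther apart at the right. Origin: middle, on the desk; +x away from the robot, +y to the left (narrow end). 5 lanes along x at y = 92, 46, 0, -46, -92 mm: notch floors 24 mm high and 20 mm wide, 36 mm at the tooth tops (42 mm high); gap between the bars 50, 59, 68, 77, 86 mm, centred on x = 0
- spanner_8: smallest steel spanner (open jaw one end, ring the other), 126 mm long: bare shank 95 long, 9 wide, 5 thick; jaw head 18, ring 13 in diameter, 6 thick. Flat on the desk, left of the rack. Origin: mid-shank, level with the heads' underside (0.5 mm below the shank's; 23.5 mm over the desk when in the rack); +x to the open jaw, +z up
- spanner_10: second smallest steel spanner (open jaw one end, ring the other), 142 mm long: bare shank 104 long, 10 wide, 5.5 thick; jaw head 22, ring 16 in diameter, 6.5 thick. Flat on the desk, left of the rack. Origin: mid-shank, level with the heads' underside (0.5 mm below the shank's; 23.5 mm over the desk when in the rack); +x to the open jaw, +z up
- spanner_13: middle-sized steel spanner (open jaw one end, ring the other), 161 mm long: bare shank 113 long, 11.5 wide, 6.5 thick; jaw head 28, ring 20 in diameter, 7.5 thick. Already in the rack's middle lane. Origin: mid-shank, level with the heads' underside (0.5 mm below the shank's; 23.5 mm over the desk when in the rack); +x to the open jaw, +z up
- spanner_16: second largest steel spanner (open jaw one end, ring the other), 181 mm long: bare shank 122 long, 13 wide, 7.5 thick; jaw head 34, ring 25 in diameter, 8.5 thick. Flat on the desk, left of the rack. Origin: mid-shank, level with the heads' underside (0.5 mm below the shank's; 23.5 mm over the desk when in the rack); +x to the open jaw, +z up
- spanner_19: largest steel spanner (open jaw one end, ring the other), 200 mm long: bare shank 131 long, 14.5 wide, 8.5 thick; jaw head 40, ring 29 in diameter, 9.5 thick. Flat on the desk, left of the rack. Origin: mid-shank, level with the heads' underside (0.5 mm below the shank's; 23.5 mm over the desk when in the rack); +x to the open jaw, +z up
- spudger: bystander: thin black nylon pry tool, 140 x 10 x 9 mm, lying between the spanners; origin at the middle of its underside, long axis y
- driver_red: bystander: small red-handled screwdriver, 134 x 14 x 14 mm, lying left of the spanners; origin at the middle of its underside, long axis y
- driver_blue: bystander: small blue-green-handled screwdriver, 124 x 14 x 14 mm, lying behind the rack's left half; origin at the middle of its underside, long axis y

How it is judged:
At the end, for the whole second after the job is handed in: All five spanners at rest in the rack by size, smallest at the narrow end: each within 12 mm of its lane's middle line and 16 mm of the rack's along it, down on both bars (origin 19 to 28 mm over the desk), flat within 0.12 rad, in line within 0.25 rad, jaw to the back (x of spanner_8 in the frame of rack between -0.016 and 0.016 m and y of spanner_8 in the frame of rack between 0.08 and 0.104 m and z of spanner_8 in the frame of rack between 0.019 and 0.028 m and angle between the x axis of each of spanner_8, spanner_10, spanner_13, spanner_16, spanner_19 and the x axis of rack, either way round below 0.25 rad and angle between the z axis of each of spanner_8, spanner_10, spanner_13, spanner_16, spanner_19 and the z axis of rack, either way round below 0.12 rad and linear speed of each of spanner_8, spanner_10, spanner_13, spanner_16, spanner_19 below 0.02 m/s and y of rack in the frame of spanner_8 below 0 m and x of spanner_10 in the frame of rack between -0.016 and 0.016 m and y of spanner_10 in the frame of rack between 0.034 and 0.058 m and z of spanner_10 in the frame of rack between 0.019 and 0.028 m and y of rack in the frame of spanner_10 below 0 m and x of spanner_13 in the frame of rack between -0.016 and 0.016 m and y of spanner_13 in the frame of rack between -0.012 and 0.012 m and z of spanner_13 in the frame of rack between 0.019 and 0.028 m and x of spanner_16 in the frame of rack between -0.016 and 0.016 m and y of spanner_16 in the frame of rack between -0.058 and -0.034 m and z of spanner_16 in the frame of rack between 0.019 and 0.028 m and y of rack in the frame of spanner_16 above 0 m and x of spanner_19 in the frame of rack between -0.016 and 0.016 m and y of spanner_19 in the frame of rack between -0.104 and -0.08 m and z of spanner_19 in the frame of rack between 0.019 and 0.028 m and y of rack in the frame of spanner_19 above 0 m); the robot touches nothing.
It fails at once if the spanner already in the rack is taken out or shifted by more than 20 mm (distance of spanner_13 from where it was at the start of the episode above 0.02 m).
It fails at once if the pry tool is shifted by more than 30 mm (distance of spudger from where it was at the start of the episode above 0.03 m).
It fails at once if the red screwdriver is shifted by more than 30 mm (distance of driver_red from where it was at the start of the episode above 0.03 m).
It fails at once if the blue-green screwdriver is shifted by more than 30 mm (distance of driver_blue from where it was at the start of the episode above 0.03 m).
It also fails if it takes over 86 s, if anything falls off the work surface, if the arm or the gripper's body presses on something with over 40 N, if the wrist force passes 120 N, or if a joint passes its speed limit or range.

## Working session

There is one attempt and no reset: what is moved stays moved. The work goes in short steps, Python scripts to look and compute and a tool call to move; the robot and the scene stay as the last step left them, time stands still between calls to the robot, and variables do not carry over. Pictures are saved under pics/ and viewed, at most 14 in all, crops included, and the job is handed in when it is done.

Besides the shell and the picture viewer there is one more tool, called after "Call:" as a command line: name --argument value ..., lists and objects as JSON in quotes. step_arm: Moves the arm, as the interface text tells. Its arguments: {"type":"object","properties":{"plan":{"type":"array","items":{"type":"array","items":{"type":"array","items":{"type":"number"}}}},"grip":{"type":"number"},"squeeze":{"type":"number"}},"required":["plan"]}

```bash
ls; mkdir -p pics
cat > h.py <<'E'
import numpy as np,cv2,json
from station import ctrl
def cam(n):
    m=ctrl.camera_model(n);return np.array(m["intrinsics"]),m["k1"],np.array(m["R"]),np.array(m["t"])
def ray(n,p):
    K,k,R,t=cam(n);d=np.linalg.solve(K,[p[0],p[1],1])[:2]
    r=np.linalg.norm(d);u=r
    for _ in range(30):u=r/(1+k*u*u)
    d=d*(u/r if r>0 else 1)
    return -R.T@t,R.T@np.array([d[0],d[1],1])
def atz(n,p,z):
    o,d=ray(n,p);return o+d*(z-o[2])/d[2]
def proj(n,X):
    K,k,R,t=cam(n);c=R@np.array(X)+t;d=c[:2]/c[2];d=d*(1+k*d@d);return (K@[d[0],d[1],1])[:2]
def tri(pt,ps):
    A=[];b=[]
    for n,p in(("top",pt),("side",ps)):
        o,d=ray(n,p);d=d/np.linalg.norm(d);P=np.eye(3)-np.outer(d,d);A.append(P);b.append(P@o)
    X=np.linalg.lstsq(np.vstack(A),np.hstack(b),rcond=None)[0];return X
def save(n,f):
    im=ctrl.camera(n);cv2.imwrite("pics/"+f,im[:,:,::-1]);return im
E
python3 - <<'E'
from h import *
for n in("top","side"):
    save(n,n+"1.png");K,k,R,t=cam(n);print(n,K[0,0],k,-R.T@t,R[2])
    for q in["rack","spanner_8","spanner_10","spanner_13","spanner_16","spanner_19","spudger","driver_red","driver_blue"]:
        for d in ctrl.place_of(q,n)[:3]:print(q,np.round(d["at"],1),round(d["confidence"],2),atz(n,d["at"],0.005).round(3))
E
```

```text
pics
top 532.2116981382826 -0.19367049028027533 [0.33582916 0.21638809 1.19918641] [ 0.14136223 -0.00737956 -0.98993043]
rack [407.  247.8] 0.65 [ 0.446 -0.086  0.005]
spanner_8 [297.3 268.7] 0.88 [0.397 0.165 0.005]
spanner_8 [292.7 203.1] 0.68 [0.546 0.176 0.005]
spanner_8 [410.8 244.8] 0.6 [ 0.453 -0.095  0.005]
spanner_10 [297.3 268.7] 0.88 [0.397 0.165 0.005]
spanner_10 [292.7 203.1] 0.68 [0.546 0.176 0.005]
spanner_10 [410.8 244.8] 0.6 [ 0.453 -0.095  0.005]
spanner_13 [297.3 268.7] 0.88 [0.397 0.165 0.005]
spanner_13 [292.7 203.1] 0.68 [0.546 0.176 0.005]
spanner_13 [410.8 244.8] 0.6 [ 0.453 -0.095  0.005]
spanner_16 [297.3 268.7] 0.88 [0.397 0.165 0.005]
spanner_16 [292.7 203.1] 0.68 [0.546 0.176 0.005]
spanner_16 [410.8 244.8] 0.6 [ 0.453 -0.095  0.005]
spanner_19 [297.3 268.7] 0.88 [0.397 0.165 0.005]
spanner_19 [292.7 203.1] 0.68 [0.546 0.176 0.005]
spanner_19 [410.8 244.8] 0.6 [ 0.453 -0.095  0.005]
spudger [407.3 249.9] 0.62 [ 0.441 -0.086  0.005]
spudger [240.3 232.3] 0.53 [0.478 0.294 0.005]
driver_red [133.7 231.7] 0.55 [0.476 0.539 0.005]
driver_blue [365.4 177.2] 0.
[... 381 characters left out ...]
5]
spanner_10 [273.4 283.4] 0.85 [0.403 0.388 0.005]
spanner_10 [215.3 253.2] 0.63 [0.546 0.393 0.005]
spanner_13 [338.3 224.8] 0.87 [0.393 0.169 0.005]
spanner_13 [273.4 283.4] 0.85 [0.403 0.388 0.005]
spanner_13 [215.3 253.2] 0.63 [0.546 0.393 0.005]
spanner_16 [338.3 224.8] 0.87 [0.393 0.169 0.005]
spanner_16 [273.4 283.4] 0.85 [0.403 0.388 0.005]
spanner_16 [215.3 253.2] 0.63 [0.546 0.393 0.005]
spanner_19 [338.3 224.8] 0.87 [0.393 0.169 0.005]
spanner_19 [273.4 283.4] 0.85 [0.403 0.388 0.005]
spanner_19 [215.3 253.2] 0.63 [0.546 0.393 0.005]
spudger [273.7 239.7] 0.63 [0.476 0.29  0.005]
driver_red [190.6 320.3] 0.86 [0.466 0.544 0.005]
driver_blue [299.5 161.3] 0.57 [0.603 0.011 0.005]
```

View pics/top1.png

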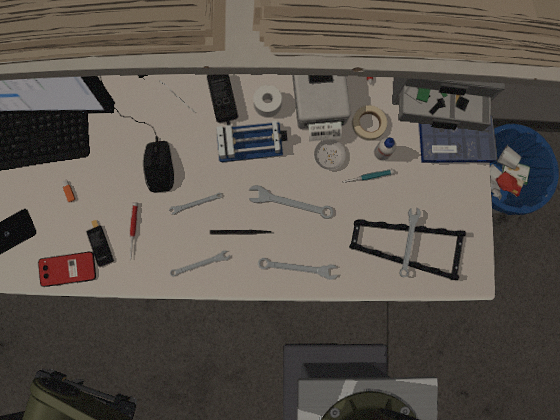

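View pics/side1.png

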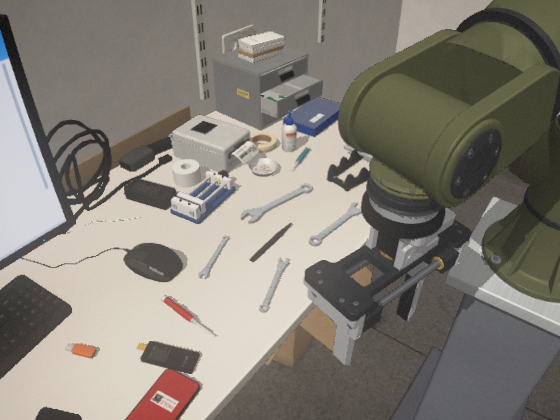

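The top view shows four loose spanners near (197,203), (292,203), (201,264) and (300,268). The rack is at (408,248), with the 13 mm spanner in its middle lane. I'll zoom in and get the masks.

Run:
```python
from h import *
a=cv2.imread("pics/top1.png");
c1=cv2.resize(a[180:285,160:345],(740,420),interpolation=cv2.INTER_CUBIC)[:,:]
c2=cv2.resize(a[195:290,340:475],(800,563),interpolation=cv2.INTER_CUBIC)
cv2.imwrite("pics/c1.png",c1);cv2.imwrite("pics/c2.png",c2)
for n in("top","side"):
    ctrl.camera(n)
    for d in ctrl.masks_of("spanner_8",n):
        m=d["pixels"];ys,xs=np.nonzero(m)
        if len(xs)<30:continue
        P=np.array([atz(n,(x,y),0.006)[:2] for x,y in zip(xs,ys)]);c=P.mean(0)
        w,v=np.linalg.eigh(np.cov((P-c).T));u=v[:,1];s=(P-c)@u;q=(P-c)@v[:,0]
        e0,e1=np.percentile(s,[0.3,99.7])
        wid=[np.ptp(q[(s>lo)&(s<=lo+.02)]).round(3) if ((s>lo)&(s<=lo+.02)).sum()>2 else 0 for lo in(e0,e1-.02)]
        print(n,round(d["confidence"],2),len(xs),d["at"],"L",round(np.ptp(s),3),"ends",(c+u*e0).round(3),(c+u*e1).round(3),"w",wid,"yaw",round(np.degrees(np.arctan2(u[1],u[0])),1),"mid",(c+u*(s.max()+s.min())/2).round(4))
```

```text
top 0.93 529 [300.7, 269.7] L 0.176 ends [0.388 0.079] [0.411 0.251] w [np.float64(0.033), np.float64(0.023)] yaw 82.5 mid [0.3995 0.1642]
top 0.88 479 [409.4, 237.4] L 0.159 ends [ 0.537 -0.106] [ 0.382 -0.074] w [np.float64(0.028), np.float64(0.015)] yaw 168.2 mid [ 0.4597 -0.0902]
top 0.68 310 [202.3, 265.5] L 0.138 ends [0.427 0.322] [0.384 0.452] w [np.float64(0.021), np.float64(0.016)] yaw 108.6 mid [0.4053 0.3873]
top 0.49 227 [196.6, 205.6] L 0.115 ends [0.562 0.347] [0.526 0.455] w [np.float64(0.013), np.float64(0.015)] yaw 108.6 mid [0.5442 0.4005]
side 0.91 473 [335.1, 224.2] L 0.178 ends [0.39  0.081] [0.406 0.256] w [np.float64(0.03), np.float64(0.028)] yaw 84.7 mid [0.3982 0.1679]
side 0.71 668 [275.2, 201.9] L 0.204 ends [0.519 0.084] [0.57  0.277] w [np.float64(0.039), np.float64(0.05)] yaw 75.4 mid [0.5445 0.1805]
side 0.67 294 [212.6, 258.6] L 0.125 ends [0.561 0.341] [0.522 0.459] w [np.float64(0.014), np.float64(0.021)] yaw 108.6 mid [0.5413 0.3998]
```

View pics/c1.png

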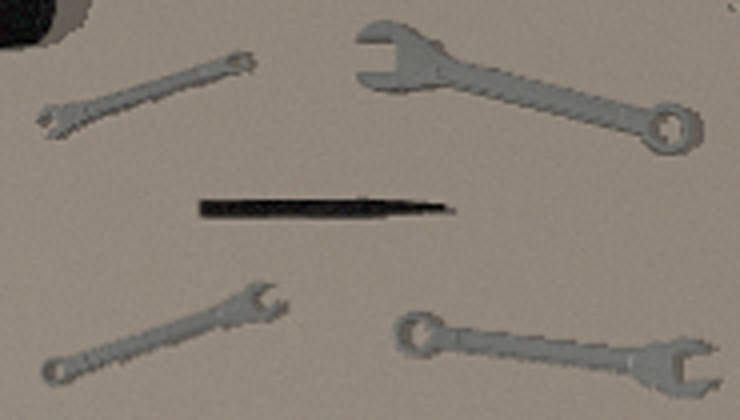

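View pics/c2.png

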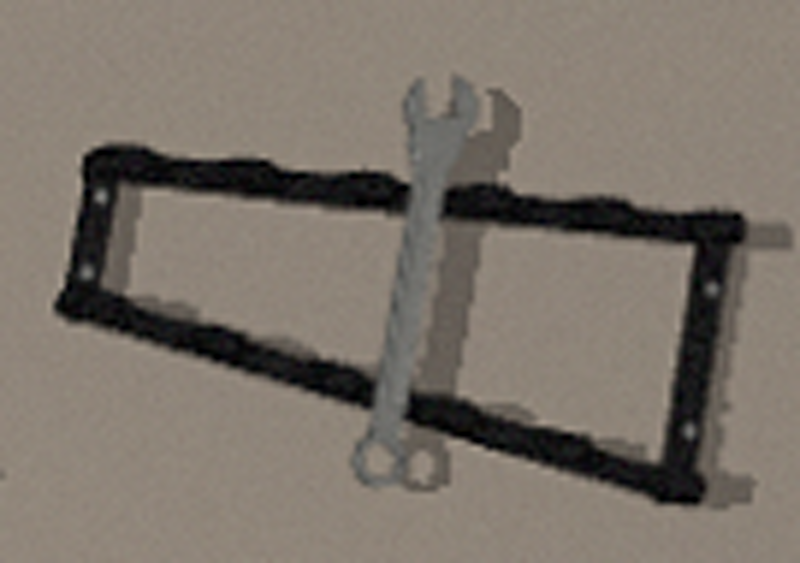

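Crop 1 (4×, offset (160,180)) shows the 8 and 19 with jaws left, at (55,122) and (393,55). The 10 and 16 have jaws right, at (262,302) and (680,368). Crop 2 shows the rack turned about -10°, with its narrow end left and the 13's jaw at the back. Next I'll fit the rack and compute the pick poses.

```bash
cat > rackfit.py <<'E'
from h import *
from scipy.optimize import minimize
def quads():
    Q=[]
    g=lambda y:0.034-y*4.5/46
    prof=[(-.129,.042)]
    for c in(-.092,-.046,0,.046,.092):prof+=[(c-.018,.042),(c-.010,.024),(c+.010,.024),(c+.018,.042)]
    prof+=[(.129,.042)]
    for s in(1,-1):
        for (y0,z0),(y1,z1) in zip(prof,prof[1:]):
            P=[]
            for y,z in((y0,z0),(y1,z1)):
                for o in(0,.010):P+=[(s*(g(y)+o),y,0.0),(s*(g(y)+o),y,z)]
            Q.append(P)
    return Q
def render(n,p,sc=4):
    c,s=np.cos(p[2]),np.sin(p[2]);im=np.zeros((420*sc,560*sc),np.uint8)
    for P in quads():
        px=np.array([proj(n,(p[0]+c*x-s*y,p[1]+s*x+c*y,z)) for x,y,z in P])
        cv2.fillConvexPoly(im,cv2.convexHull(((px+.5)*sc).astype(np.int32)),255)
    return cv2.resize(im,(560,420),interpolation=cv2.INTER_AREA)/255.
def fit(n,p0,mask,ign):
    def f(p):
        r=render(n,[p[0]/100,p[1]/100,p[2]/20]);return (np.abs(r-mask)*~ign).sum()
    b=minimize(f,[p0[0]*100,p0[1]*100,p0[2]*20],method="Nelder-Mead",options=dict(xatol=.01,fatol=.1,initial_simplex=np.array([p0]*4)*[100,100,20]+np.vstack([np.zeros(3),np.eye(3)])))
    return b.x/[100,100,20],b.fun
E
cat > m.py <<'E'
from rackfit import *
im=ctrl.camera("top").astype(int)
dark=(im.max(2)<45)
box=np.zeros_like(dark);box[195:290,340:475]=1
m=dark&box;print(m.sum(),render("top",(.45,-.08,-.19)).sum())
p,fv=fit("top",(.45,-.08,-.19),m.astype(float),~box);print("rack",p.round(4),np.degrees(p[2]),fv)
r=render("top",p);o=im.astype(np.uint8)[:,:,::-1].copy();ct,_=cv2.findContours((r>.5).astype(np.uint8),0,2);cv2.drawContours(o,ct,-1,(0,0,255),1)
cv2.imwrite("pics/fit.png",cv2.resize(o[195:290,340:475],(800,563)))
for k,j,g in((8,(55,122),(240,62)),(19,(393,55),(673,128)),(10,(262,302),(60,370)),(16,(680,368),(420,334))):
    J,G=[atz("top",(160+x/4-.4,180+y/4-.4),.006)[:2] for x,y in(j,g)]
    d=J-G;print(k,"J",J.round(4),"G",G.round(4),"mid",((J+G)/2).round(4),"len",np.hypot(*d).round(3),"yaw",np.degrees(np.arctan2(d[1],d[0])).round(1))
for k,a,b in((19,(292.7,203.1),(279,201)),(16,(297.3,268.7),(338.3,224.8)),(13,(410.8,244.8),None)):
    if b is not None: print(k,"tri",tri(a,b).round(4))
print(tri((300.7,269.7),(335.1,224.2)).round(4),tri((196.6,205.6),(212.6,258.6)).round(4))
ob=ctrl.get_obs();print({k:np.round(v,4) for k,v in ob.items()})
E
python3 m.py
```

```text
1340 1518.0862745098038Traceback (most recent call last):
  File "m.py", line 6, in <module>
    p,fv=fit("top",(.45,-.08,-.19),m.astype(float),~box);print("rack",p.round(4),np.degrees(p[2]),fv)
         ~~~^^^^^^^^^^^^^^^^^^^^^^^^^^^^^^^^^^^^^^^^^^^^
  File "rackfit.py", line 25, in fit
    b=minimize(f,[p0[0]*100,p0[1]*100,p0[2]*20],method="Nelder-Mead",options=dict(xatol=.01,fatol=.1,initial_simplex=np.array([p0]*4)*[100,100,20]+np.vstack([np.zeros(3),np.eye(3)])))
    res = _minimize_neldermead(fun, x0, args, callback, bounds=bounds,
                               **options)
    fxr = func(xr)
    fx = function(np.copy(x), *(wrapper_args + args))
  File "rackfit.py", line 24, in f
    r=render(n,[p[0]/100,p[1]/100,p[2]/20]);return (np.abs(r-mask)*~ign).sum()
  File "rackfit.py", line 19, in render
    px=np.array([proj(n,(p[0]+c*x-s*y,p[1]+s*x+c*y,z)) for x,y,z in P])
                 ~~~~^^^^^^^^^^^^^^^^^^^^^^^^^^^^^^^^^
  File "h.py", line 14, in proj
    K,k,R,t=cam(n);c=R@np.array(X)+t;d=c[:2]/c[2];d=d*(1+k*d@d);return (K@[d[0],d[1],1])[:2]
            ~~~^^^
  File "h.py", line 4, in cam
    m=ctrl.camera_model(n);return np.array(m["intrinsics"]),m["k1"],np.array(m["R"]),np.array(m["t"])
ValueError: time passes only in moves, steps and waits
```

Too many calibration queries, so I'll cache the result.

```bash
sed -i 's/^def cam/import functools\n@functools.lru_cache\ndef cam/' h.py; python3 m.py
```

```text
1342 1518.0862745098038
rack [ 0.4522 -0.0839 -0.1892] -10.84317874278042 677.1098039215686
8 J [0.5272 0.4486] G [0.563  0.3432] mid [0.5451 0.3959] len 0.111 yaw 108.8
19 J [0.5679 0.2558] G [0.5275 0.096 ] mid [0.5477 0.1759] len 0.165 yaw 75.8
10 J [0.426  0.3274] G [0.386  0.4408] mid [0.406  0.3841] len 0.12 yaw -70.6
16 J [0.3913 0.0923] G [0.4091 0.2383] mid [0.4002 0.1653] len 0.147 yaw -96.9
19 tri [0.5467 0.1761 0.0034]
16 tri [3.967e-01 1.643e-01 1.000e-04]
[ 0.4003  0.1591 -0.0046] [ 0.5431  0.3991 -0.0046]
{'time_s': np.float64(1.3), 'qpos': array([ 1.2324,  0.2999,  1.521 , -0.    ,  1.3207, -0.0666]), 'joint_vel': array([ 0.0001, -0.    , -0.0002,  0.0013, -0.0009, -0.0005]), 'tau': array([-3.00000e-04, -5.31677e+01, -3.52900e+01,  7.08000e-02,
        2.15000e-02, -0.00000e+00]), 'ee_pos': array([0.1477, 0.5298, 0.2055]), 'eef_rot': array([3.1416, 0.    , 2.8698]), 'force': array([ 0.286 ,  0.5175, -0.2937]), 'moment': array([-0.0394, -0.0363,  0.0064]), 'grip_force': np.float64(0.0), 'grip_width': np.float64(0.0941)}
```

View pics/fit.png

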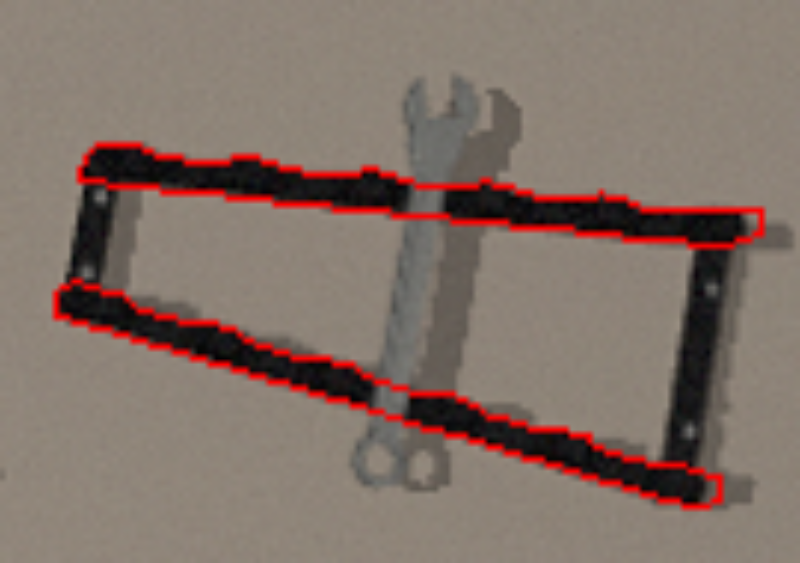

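The overlay matches the rack's teeth well, giving the rack at (0.452, -0.084) with yaw -10.8°. The spanners measure as lying on the desk. Next is a helper that works out moves in tool units.

```bash
cat > p.py <<'E'
import numpy as np
RK=(.4522,-.0839,-10.84)
def lane(y,x=0):
    a=np.radians(RK[2]);return RK[0]+np.cos(a)*x-np.sin(a)*y,RK[1]+np.sin(a)*x+np.cos(a)*y
def chain(cur,wps):  # cur, wps: (x,y,z,yawdeg)
    for w in wps:
        a=np.radians(cur[3]);d=np.subtract(w[:3],cur[:3]);c,s=np.cos(a),np.sin(a)
        t=np.array([c*d[0]+s*d[1],s*d[0]-c*d[1],-d[2]])/.03;r=-(w[3]-cur[3])/6
        print(np.round(t,2),round(r,2),"rows>=",round(max(np.linalg.norm(d)/.0417,abs(r*6)/7.16),1)); cur=w
def split(a,b,n): return [tuple(np.add(a,np.subtract(b,a)*k/n)) for k in range(1,n+1)]
def now():
    from station import ctrl
    o=ctrl.get_obs();return (*o["ee_pos"],np.degrees(o["eef_rot"][2]))
P={8:(.545,.396,108.7),10:(.4045,.387,109.4),16:(.399,.168,83.1),19:(.546,.175,75.6)}
L={8:(.092,-10.84),10:(.046,169.16),16:(-.046,169.16),19:(-.092,-10.84)}
E
python3 - <<'E'
from p import *
c=now()
for k in(10,16,8,19):
    x,y,w=P[k];up=(x,y,.06,w);print("pick",k);chain(c,split(c,up,2)+[(x,y,.0025,w)])
    u2=(x,y,.11,w);X,Y=lane(L[k][0]);t=(X,Y,.11,L[k][1]);print("place",t)
    chain((x,y,.0025,w),[u2]+split(u2,t,3)+[(X,Y,.035,L[k][1]),(X,Y,.027,L[k][1])]);c=(X,Y,.11,L[k][1])
E
```

```text
pick 10
[-4.76 -1.14  2.42] 4.59 rows>= 3.9
[-4.75  1.19  2.42] 4.59 rows>= 3.9
[0.   0.   1.92] -0.0 rows>= 1.4
place (np.float64(0.4608510835978263), np.float64(-0.038720815051802665), 0.11, 169.16)
[ 0.    0.   -3.58] -0.0 rows>= 2.6
[-4.67 -0.98 -0.  ] -3.32 rows>= 3.4
[-4.06 -2.51 -0.  ] -3.32 rows>= 3.4
[-2.96 -3.74 -0.  ] -3.32 rows>= 3.4
[0.  0.  2.5] -0.0 rows>= 1.8
[0.   0.   0.27] -0.0 rows>= 0.2
pick 16
[1.66 3.19 0.83] 7.17 rows>= 6.0
[3.39 1.2  0.83] 7.17 rows>= 6.0
[0.   0.   1.92] -0.0 rows>= 1.4
place (np.float64(0.4435489164021737), np.float64(-0.12907918494819734), 0.11, 169.16)
[ 0.    0.   -3.58] -0.0 rows>= 2.6
[-3.22  0.89 -0.  ] -4.78 rows>= 4.0
[-3.25 -0.77 -0.  ] -4.78 rows>= 4.0
[-2.48 -2.23 -0.  ] -4.78 rows>= 4.0
[0.  0.  2.5] -0.0 rows>= 1.8
[0.   0.   0.27] -0.0 rows>= 0.2
pick 8
[-0.01  8.91  0.83] 5.04 rows>= 6.4
[4.47 7.71 0.83] 5.04 rows>= 6.4
[0.   0.   1.92] -0.0 rows>= 1.4
place (np.float64(0.4695021671956526), np.float64(0.006458369896394672), 0.11, -10.84)
[ 0.    0.   -3.58] -0.0 rows>= 2.6
[-3.83 -2.18 -0.  ] 6.64 rows>= 5.6
[-4.34  0.78 -0.  ] 6.64 rows>= 5.6
[-2.83  3.38 -0.  ] 6.64 rows>= 5.6
[-0.  -0.   2.5] -0.0 rows>= 1.8
[ 0.   -0.    0.27] -0.0 rows>= 0.2
pick 19
[ 0.72 -3.    0.83] -7.2 rows>= 6.0
[ 2.58 -1.69  0.83] -7.2 rows>= 6.0
[0.   0.   1.92] -0.0 rows>= 1.4
place (np.float64(0.4348978328043474), np.float64(-0.17425836989639468), 0.11, -10.84)
[ 0.    0.   -3.58] -0.0 rows>= 2.6
[-4.07 -0.23 -0.  ] 4.8 rows>= 4.0
[-3.67  1.76 -0.  ] 4.8 rows>= 4.0
[-2.37  3.31 -0.  ] 4.8 rows>= 4.0
[-0.  -0.   2.5] -0.0 rows>= 1.8
[ 0.   -0.    0.27] -0.0 rows>= 0.2
```

Call:
step_arm --plan '[[[-4.76, -1.14, 2.42, 0, 0, 4.59], [-4.76, -1.14, 2.42, 0, 0, 4.59], [-4.76, -1.14, 2.42, 0, 0, 4.59], [-4.76, -1.14, 2.42, 0, 0, 4.59], [-4.76, -1.14, 2.42, 0, 0, 4.59]]]' --grip 0.5

```text
time_s: 1.72
ee_pos: [0.2793, 0.4549, 0.1297]
eef_rot: [-3.137, 0.001, 2.378]
force: [0.1, 0.7, 0.3]
grip_width: 0.0641
grip_force: 0.0
```

Call:
step_arm --plan '[[[-4.75, 1.19, 2.42, 0, 0, 4.59], [-4.75, 1.19, 2.42, 0, 0, 4.59], [-4.75, 1.19, 2.42, 0, 0, 4.59], [-4.75, 1.19, 2.42, 0, 0, 4.59], [-4.75, 1.19, 2.42, 0, 0, 4.59], [-4.75, 1.19, 2.42, 0, 0, 4.59], [-4.75, 1.19, 2.42, 0, 0, 4.59], [-4.75, 1.19, 2.42, 0, 0, 4.59]]]'

```text
time_s: 2.38
ee_pos: [0.4037, 0.3882, 0.0611]
eef_rot: [3.141, -0.001, 1.911]
force: [-0.7, -0.0, 0.4]
grip_width: 0.0468
grip_force: 0.0
```

Run:
```python
from h import *; from p import *
im=save("side","s2.png");c=now();print(np.round(c,4))
a=cv2.imread("pics/s2.png")
for k,(x,y,w) in P.items():
    u=np.array([np.cos(np.radians(w)),np.sin(np.radians(w))])
    for s in(-.05,0,.05):
        q=proj("side",(x+u[0]*s,y+u[1]*s,.006));cv2.circle(a,tuple(int(v) for v in np.round(q)),1,(0,0,255),-1)
q=proj("side",c[:3]);cv2.circle(a,tuple(int(v) for v in q),2,(255,0,0),-1)
cv2.imwrite("pics/s2.png",cv2.resize(a[90:330,160:480],(800,600),interpolation=cv2.INTER_CUBIC))
```

```text
[4.037000e-01 3.883000e-01 6.110000e-02 1.095015e+02]
```

View pics/s2.png

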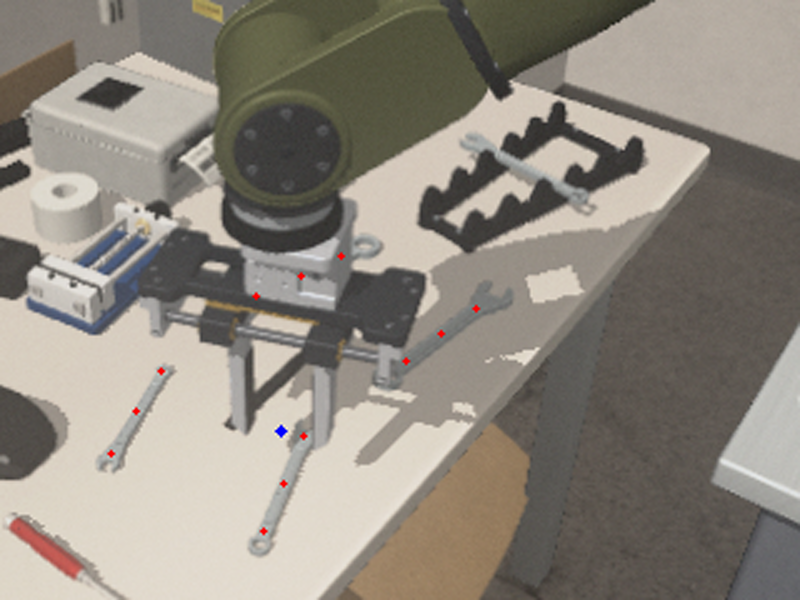

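The side view confirms the estimates: the red points lie on all four spanners, and the TCP (blue) is above the middle of the 10. I'll descend and grasp it.

Call:
step_arm --plan '[[[0, 0, 0.8, 0, 0, 0], [0, 0, 1.5, 0, 0, 0], [0, 0, 1.8, 0, 0, 0], [0, 0, 1.95, 0, 0, 0], [0, 0, 1.95, 0, 0, 0], [0, 0, 1.95, 0, 0, 0]]]'

```text
time_s: 2.93
ee_pos: [0.4047, 0.3877, 0.0027]
eef_rot: [3.14, -0.0, 1.909]
force: [0.6, 0.1, -0.4]
grip_width: 0.0469
grip_force: 0.0
```

Call:
step_arm --plan '[[[0, 0, 0, 0, 0, 0], [0, 0, 0, 0, 0, 0], [0, 0, 0, 0, 0, 0], [0, 0, 0, 0, 0, 0], [0, 0, 0, 0, 0, 0], [0, 0, 0, 0, 0, 0]]]' --grip 0.0 --squeeze 40

```text
time_s: 3.43
ee_pos: [0.4045, 0.3872, 0.0019]
eef_rot: [3.141, -0.0, 1.908]
force: [-1.9, 0.1, 0.9]
grip_width: 0.0102
grip_force: 0.1
```

Run:
```python
from rackfit import *
im=ctrl.camera("side").astype(int);dark=im.max(2)<75
box=np.zeros_like(dark);box[128:195,325:422]=1
m=(dark&box).astype(float)
p,fv=fit("side",(.452,-.084,-.19),m,~box);print(p.round(4),np.degrees(p[2]),fv,m.sum(),render("side",p).sum())
print(np.abs((render("side",(.4522,-.0839,-.1892))-m)*box).sum())
o=ctrl.get_obs();print(o["ee_pos"],o["grip_width"],o["grip_force"],o["force"])
```

```text
[ 0.4534 -0.0904 -0.1659] -9.50280155265671 1078.7254901960782 1807.0 1857.8745098039217
1164.1529411764707
[0.40450368 0.38722338 0.00184966] 0.00910934379673912 40.00403165817261 [-0.02268572 -1.03765374  1.54895832]
```

Gripped at 40 N. Now I'll lift and carry it to lane 10.

Call:
step_arm --plan '[[[0, 0, -0.6, 0, 0, 0], [0, 0, -1.8, 0, 0, 0], [0, 0, -3.0, 0, 0, 0], [0, 0, -3.58, 0, 0, 0], [0, 0, -3.58, 0, 0, 0]]]'

```text
time_s: 3.9
ee_pos: [0.4059, 0.3884, 0.1135]
eef_rot: [3.135, -0.002, 1.909]
force: [0.3, 1.6, -0.4]
grip_width: 0.009
grip_force: 40.0
```

Call:
step_arm --plan '[[[-1.17, -0.25, 0, 0, 0, -0.83], [-2.34, -0.5, 0, 0, 0, -1.66], [-3.5, -0.74, 0, 0, 0, -2.49], [-4.67, -0.98, 0, 0, 0, -3.32], [-4.67, -0.98, 0, 0, 0, -3.32]]]'

```text
time_s: 4.32
ee_pos: [0.4231, 0.2408, 0.108]
eef_rot: [-3.139, 0.0, 2.26]
force: [-0.3, 0.5, 0.0]
grip_width: 0.009
grip_force: 40.0
```

Call:
step_arm --plan '[[[-1.01, -0.63, 0, 0, 0, -0.83], [-2.03, -1.25, 0, 0, 0, -1.66], [-3.04, -1.88, 0, 0, 0, -2.49], [-4.06, -2.51, 0, 0, 0, -3.32], [-4.06, -2.51, 0, 0, 0, -3.32]]]'

```text
time_s: 4.73
ee_pos: [0.442, 0.0992, 0.1083]
eef_rot: [-3.14, -0.001, 2.607]
force: [0.2, -0.3, -0.1]
grip_width: 0.0093
grip_force: 40.0
```

Call:
step_arm --plan '[[[-0.74, -0.93, 0, 0, 0, -0.83], [-1.48, -1.87, 0, 0, 0, -1.66], [-2.2, -2.8, 0, 0, 0, -2.49], [-2.96, -3.74, 0, 0, 0, -3.32], [-2.96, -3.74, 0, 0, 0, -3.32], [-2.96, -3.74, 0, 0, 0, -3.32], [-2.96, -3.74, 0, 0, 0, -3.32]]]'

```text
time_s: 5.32
ee_pos: [0.4605, -0.0378, 0.1085]
eef_rot: [3.141, -0.001, 2.949]
force: [-1.1, -0.1, -0.9]
grip_width: 0.009
grip_force: 40.0
```

Call:
step_arm --plan '[[[0, 0, 0.8, 0, 0, 0], [0, 0, 1.4, 0, 0, 0], [0, 0, 1.4, 0, 0, 0], [0, 0, 1.4, 0, 0, 0]]]'

```text
time_s: 5.65
ee_pos: [0.4603, -0.0374, 0.0668]
eef_rot: [3.142, -0.002, 2.952]
force: [0.3, 0.7, -0.7]
grip_width: 0.009
grip_force: 40.0
```

Run:
```python
from h import *; from p import *
im=save("side","s3.png");c=now();print(np.round(c,4), ctrl.get_obs()["grip_width"])
a=cv2.imread("pics/s3.png")
for k in L:
    for s in(-.039-.005+L[k][0]*.098,0,.039-L[k][0]*.098+.005):
        q=proj("side",(*lane(L[k][0],s),.024));cv2.circle(a,tuple(int(v) for v in np.round(q)),1,(0,0,255),-1)
b=save("top","t3.png");b=b[:,:,::-1].copy()
cv2.imwrite("pics/s3.png",np.hstack([cv2.resize(a[90:250,300:440],(525,600)),cv2.resize(b[180:300,330:480][:, 20:75],(275,600))]))
```

```text
[ 4.609000e-01 -3.770000e-02  6.770000e-02  1.691364e+02] 0.0088805978408339
```

View pics/s3.png

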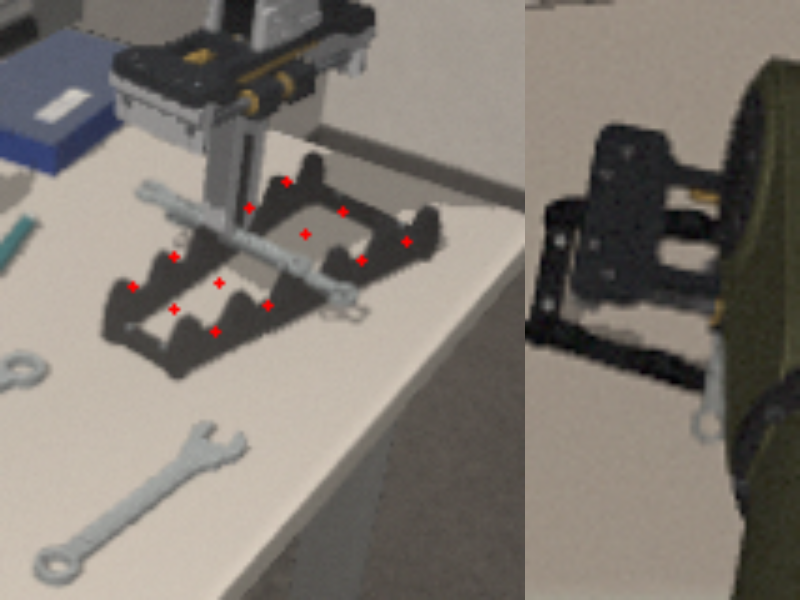

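The side view shows the 10 held level over its lane with the jaw at the back. I drew the dots 5 mm too far out. Allowing for that, the rack is about 2 mm more to -y, so I'll shift slightly, lower and release.

Call:
step_arm --plan '[[[0, -0.07, 0.5, 0, 0, 0], [0, -0.07, 0.9, 0, 0, 0], [0, -0.07, 1.2, 0, 0, 0], [0, -0.07, 1.36, 0, 0, 0], [0, -0.07, 1.36, 0, 0, 0], [0, -0.07, 1.36, 0, 0, 0]]]'

```text
time_s: 6.25
ee_pos: [0.4606, -0.0405, 0.0268]
eef_rot: [3.142, 0.0, 2.951]
force: [-0.8, 0.6, -0.2]
grip_width: 0.0092
grip_force: 40.0
```

Call:
step_arm --plan '[[[0, 0, 0, 0, 0, 0], [0, 0, 0, 0, 0, 0], [0, 0, 0, 0, 0, 0], [0, 0, 0, 0, 0, 0]]]' --grip 0.22

```text
time_s: 6.58
ee_pos: [0.4605, -0.0406, 0.0267]
eef_rot: [3.142, 0.001, 2.951]
force: [0.6, -1.0, 0.6]
grip_width: 0.0204
grip_force: 0.0
```

Call:
step_arm --plan '[[[0, 0, -0.4, 0, 0, 0], [0, 0, -1.5, 0, 0, 0], [0, 0, -2.74, 0, 0, 0], [0, 0, -2.74, 0, 0, 0], [0, 0, -2.74, 0, 0, 0], [0, 0, -2.74, 0, 0, 0]]]'

```text
time_s: 7.08
ee_pos: [0.4601, -0.0406, 0.1082]
eef_rot: [-3.142, -0.0, 2.952]
force: [-0.1, -0.1, 0.2]
grip_width: 0.0209
grip_force: 0.0
```

```bash
sed -i 's/RK=(.4522,-.0839/RK=(.4525,-.0855/' p.py
cat > go.py <<'E'
import sys; from p import *
c=now();c=(*c[:3],c[3]+(360 if c[3]<-100 else 0));k=int(sys.argv[1])
x,y,w=P[k];up=(x,y,.06,w);print(np.round(c,4),"pick",k);chain(c,split(c,up,int(sys.argv[2]))+[(x,y,.0020,w)])
u2=(x,y,.11,w);X,Y=lane(L[k][0]);t=(X,Y,.11,L[k][1]);print("place",np.round(t,4))
chain((x,y,.0020,w),[u2]+split(u2,t,int(sys.argv[3]))+[(X,Y,.0275,L[k][1])])
E
python3 go.py 16 2 3
python3 - <<'E'
from h import *
a=save("side","s4.png");b=save("top","t4.png")
cv2.imwrite("pics/s4.png",np.hstack([cv2.resize(a[90:250,300:440],(525,600)),cv2.resize(b[180:300,350:405],(275,600))])[:,:,::-1])
E
```

```text
[ 4.601000e-01 -4.060000e-02  1.082000e-01  1.691092e+02] pick 16
[1.66 3.22 0.8 ] 7.17 rows>= 6.0
[3.41 1.23 0.8 ] 7.17 rows>= 6.0
[-0.    0.    1.93] -0.0 rows>= 1.4
place [ 4.4380e-01 -1.3070e-01  1.1000e-01  1.6916e+02]
[ 0.   0.  -3.6] -0.0 rows>= 2.6
[-3.23  0.89 -0.  ] -4.78 rows>= 4.0
[-3.27 -0.77 -0.  ] -4.78 rows>= 4.0
[-2.5  -2.24 -0.  ] -4.78 rows>= 4.0
[-0.   -0.    2.75] -0.0 rows>= 2.0
```

View pics/s4.png

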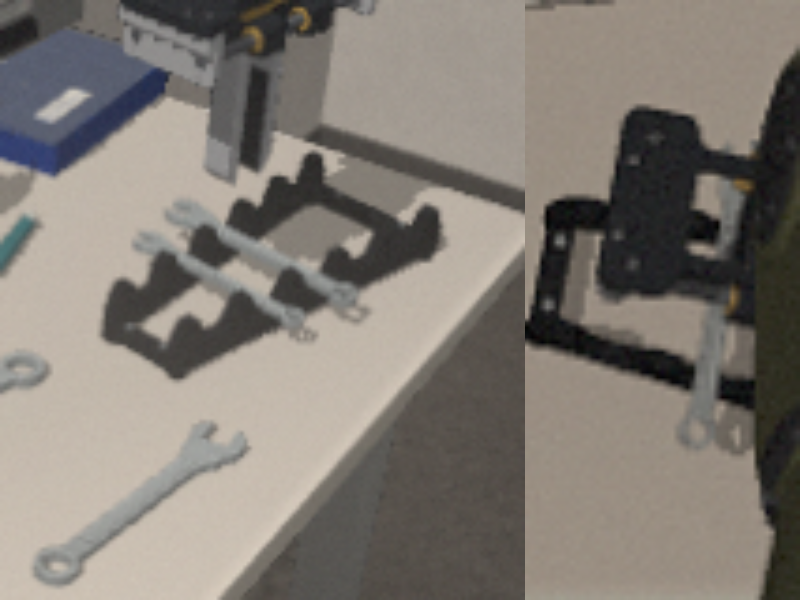

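The 10 is seated in its lane beside the 13. Next is the 16.

Call:
step_arm --plan '[[[1.66, 3.22, 0.2, 0, 0, 7.17], [1.66, 3.22, 0.4, 0, 0, 7.17], [1.66, 3.22, 0.8, 0, 0, 7.17], [1.66, 3.22, 0.8, 0, 0, 7.17], [1.66, 3.22, 0.8, 0, 0, 7.17], [1.66, 3.22, 0.8, 0, 0, 7.17], [1.66, 3.22, 0.8, 0, 0, 7.17], [1.66, 3.22, 0.8, 0, 0, 7.17]]]'

```text
time_s: 7.85
ee_pos: [0.4291, 0.0637, 0.0836]
eef_rot: [-3.14, -0.001, 2.198]
force: [0.5, -0.0, -0.6]
grip_width: 0.0207
grip_force: 0.0
```

Call:
step_arm --plan '[[[3.41, 1.23, 0.8, 0, 0, 7.17], [3.41, 1.23, 0.8, 0, 0, 7.17], [3.41, 1.23, 0.8, 0, 0, 7.17], [3.41, 1.23, 0.8, 0, 0, 7.17], [3.41, 1.23, 0.8, 0, 0, 7.17], [3.41, 1.23, 0.8, 0, 0, 7.17], [3.41, 1.23, 0.8, 0, 0, 7.17], [3.41, 1.23, 0.8, 0, 0, 7.17]]]' --grip 0.5

```text
time_s: 8.52
ee_pos: [0.3989, 0.168, 0.0599]
eef_rot: [-3.14, 0.001, 1.449]
force: [-0.7, 0.5, 0.5]
grip_width: 0.0471
grip_force: 0.0
```

```bash
python3 go.py 16 1 3|head -3
```

```text
[3.98900e-01 1.68000e-01 5.99000e-02 8.30281e+01] pick 16
[ 0.  0. -0.] -0.01 rows>= 0.0
[0.   0.   1.93] -0.0 rows>= 1.4
```

Call:
step_arm --plan '[[[0, 0, 0.8, 0, 0, 0], [0, 0, 1.5, 0, 0, 0], [0, 0, 1.8, 0, 0, 0], [0, 0, 1.93, 0, 0, 0], [0, 0, 1.93, 0, 0, 0], [0, 0, 1.93, 0, 0, 0]]]'

```text
time_s: 9.02
ee_pos: [0.3996, 0.1681, 0.0032]
eef_rot: [3.141, -0.0, 1.451]
force: [1.0, -0.4, 0.5]
grip_width: 0.0468
grip_force: 0.0
```

Call:
step_arm --plan '[[[0, 0, 0, 0, 0, 0], [0, 0, 0, 0, 0, 0], [0, 0, 0, 0, 0, 0], [0, 0, 0, 0, 0, 0], [0, 0, 0, 0, 0, 0], [0, 0, 0, 0, 0, 0], [0, 0, 0, 0, 0, 0]]]' --grip 0.0 --squeeze 45

```text
time_s: 9.6
ee_pos: [0.3993, 0.1681, 0.0028]
eef_rot: [3.141, -0.0, 1.45]
force: [-1.0, 0.4, 2.8]
grip_width: 0.0123
grip_force: 45.0
```

Call:
step_arm --plan '[[[0, 0, -0.6, 0, 0, 0], [0, 0, -1.8, 0, 0, 0], [0, 0, -3.0, 0, 0, 0], [0, 0, -3.6, 0, 0, 0], [0, 0, -3.6, 0, 0, 0], [0, 0, -3.6, 0, 0, 0]]]'

```text
time_s: 10.1
ee_pos: [0.3993, 0.1681, 0.1107]
eef_rot: [3.141, -0.001, 1.45]
force: [-0.8, 0.5, -1.8]
grip_width: 0.0123
grip_force: 45.0
```

Call:
step_arm --plan '[[[-0.65, 0.18, 0, 0, 0, -0.96], [-1.3, 0.36, 0, 0, 0, -1.92], [-1.95, 0.54, 0, 0, 0, -2.88], [-2.6, 0.72, 0, 0, 0, -3.84], [-3.23, 0.89, 0, 0, 0, -4.78], [-3.23, 0.89, 0, 0, 0, -4.78]]]'

```text
time_s: 10.6
ee_pos: [0.4134, 0.0664, 0.1087]
eef_rot: [-3.138, -0.001, 1.956]
force: [-0.4, 0.1, -1.0]
grip_width: 0.0122
grip_force: 45.0
```

Call:
step_arm --plan '[[[-0.65, -0.15, 0, 0, 0, -0.96], [-1.3, -0.3, 0, 0, 0, -1.92], [-1.96, -0.45, 0, 0, 0, -2.88], [-2.6, -0.6, 0, 0, 0, -3.84], [-3.27, -0.77, 0, 0, 0, -4.78], [-3.27, -0.77, 0, 0, 0, -4.78]]]'

```text
time_s: 11.1
ee_pos: [0.4286, -0.0329, 0.109]
eef_rot: [-3.14, -0.002, 2.455]
force: [0.6, 0.5, -1.1]
grip_width: 0.012
grip_force: 45.0
```

Call:
step_arm --plan '[[[-0.5, -0.45, 0, 0, 0, -0.96], [-1.0, -0.9, 0, 0, 0, -1.92], [-1.5, -1.35, 0, 0, 0, -2.88], [-2.0, -1.8, 0, 0, 0, -3.84], [-2.5, -2.24, 0, 0, 0, -4.78], [-2.5, -2.24, 0, 0, 0, -4.78], [-2.5, -2.24, 0, 0, 0, -4.78], [-2.5, -2.24, 0, 0, 0, -4.78]]]'

```text
time_s: 11.77
ee_pos: [0.4435, -0.1296, 0.1097]
eef_rot: [3.141, -0.002, 2.948]
force: [0.2, 0.1, -0.5]
grip_width: 0.0118
grip_force: 45.0
```

Run:
```python
from h import *; from p import *
c=now();k=16;print(np.round(c,4));chain(c,[(*lane(L[k][0]),.0275,L[k][1])])
a=save("side","s5.png");cv2.imwrite("pics/s5.png",cv2.resize(a[90:250,300:440],(525,600))[:,:,::-1])
```

```text
[ 4.435000e-01 -1.296000e-01  1.097000e-01  1.688988e+02]
[-0.02 -0.03  2.74] -0.04 rows>= 2.0
```

View pics/s5.png

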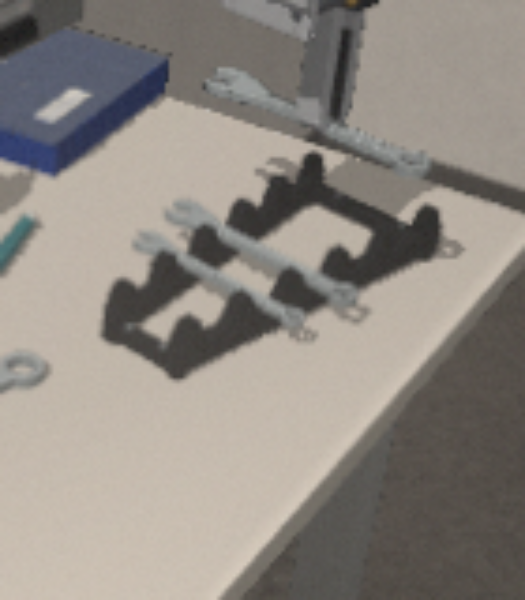

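The 16 is held level with its jaw at the back. I'll lower and release it.

Call:
step_arm --plan '[[[-0.02, -0.03, 0.9, 0, 0, 0], [-0.02, -0.03, 1.6, 0, 0, 0], [-0.02, -0.03, 2.1, 0, 0, 0], [-0.02, -0.03, 2.5, 0, 0, 0], [-0.02, -0.03, 2.74, 0, 0, 0], [-0.02, -0.03, 2.74, 0, 0, 0], [-0.02, -0.03, 2.74, 0, 0, 0]]]'

```text
time_s: 12.4
ee_pos: [0.4444, -0.1312, 0.0287]
eef_rot: [3.142, -0.0, 2.951]
force: [-0.1, 0.2, -1.3]
grip_width: 0.0119
grip_force: 45.0
```

Call:
step_arm --plan '[[[0, 0, 0, 0, 0, 0], [0, 0, 0, 0, 0, 0], [0, 0, 0, 0, 0, 0], [0, 0, 0, 0, 0, 0]]]' --grip 0.25

```text
time_s: 12.73
ee_pos: [0.4446, -0.1317, 0.0289]
eef_rot: [-3.141, 0.001, 2.951]
force: [0.4, 0.4, 0.7]
grip_width: 0.0235
grip_force: 0.0
```

Call:
step_arm --plan '[[[0, 0, -0.4, 0, 0, 0], [0, 0, -1.5, 0, 0, 0], [0, 0, -2.74, 0, 0, 0], [0, 0, -2.74, 0, 0, 0], [0, 0, -2.74, 0, 0, 0], [0, 0, -2.74, 0, 0, 0]]]'

```text
time_s: 13.23
ee_pos: [0.4442, -0.1315, 0.1103]
eef_rot: [3.142, -0.0, 2.951]
force: [-0.0, 0.1, -0.9]
grip_width: 0.024
grip_force: 0.0
```

```bash
python3 go.py 8 2 3; python3 go.py 19 2 3
python3 - <<'E'
from h import *
a=save("side","s6.png");cv2.imwrite("pics/s6.png",cv2.resize(a[90:250,300:440],(525,600))[:,:,::-1])
E
```

```text
[ 4.442000e-01 -1.315000e-01  1.103000e-01  1.690968e+02] pick 8
[0.01 8.95 0.84] 5.03 rows>= 6.5
[4.51 7.73 0.84] 5.03 rows>= 6.5
[0.   0.   1.93] -0.0 rows>= 1.4
place [ 4.698e-01  4.900e-03  1.100e-01 -1.084e+01]
[ 0.   0.  -3.6] -0.0 rows>= 2.6
[-3.85 -2.18 -0.  ] 6.64 rows>= 5.6
[-4.35  0.79 -0.  ] 6.64 rows>= 5.6
[-2.84  3.4  -0.  ] 6.64 rows>= 5.6
[0.   0.   2.75] -0.0 rows>= 2.0
[ 4.442000e-01 -1.315000e-01  1.103000e-01  1.690968e+02] pick 19
[-0.7   5.34  0.84] 7.79 rows>= 6.5
[3.41 4.17 0.84] 7.79 rows>= 6.5
[ 0.   -0.    1.93] -0.0 rows>= 1.4
place [  0.4352  -0.1759   0.11   -10.84  ]
[ 0.   0.  -3.6] -0.0 rows>= 2.6
[-4.08 -0.22 -0.  ] 4.8 rows>= 4.0
[-3.68  1.77 -0.  ] 4.8 rows>= 4.0
[-2.37  3.33 -0.  ] 4.8 rows>= 4.0
[ 0.   -0.    2.75] -0.0 rows>= 2.0
```

View pics/s6.png

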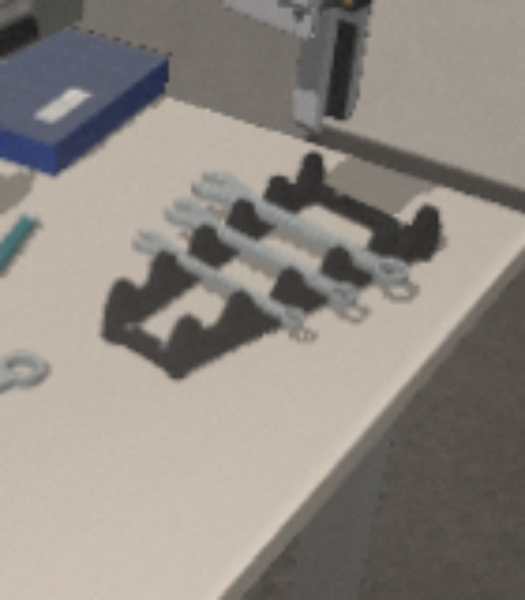

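The 16 is seated. Next is the 19.

Call:
step_arm --plan '[[[-0.7, 5.34, 0.2, 0, 0, 7.79], [-0.7, 5.34, 0.2, 0, 0, 7.79], [-0.7, 5.34, 0.4, 0, 0, 7.79], [-0.7, 5.34, 0.84, 0, 0, 7.79], [-0.7, 5.34, 0.84, 0, 0, 7.79], [-0.7, 5.34, 0.84, 0, 0, 7.79], [-0.7, 5.34, 0.84, 0, 0, 7.79], [-0.7, 5.34, 0.84, 0, 0, 7.79]]]'

```text
time_s: 13.95
ee_pos: [0.4946, 0.0222, 0.084]
eef_rot: [-3.139, -0.001, 2.13]
force: [0.0, -0.4, 0.5]
grip_width: 0.0237
grip_force: 0.0
```

Call:
step_arm --plan '[[[3.41, 4.17, 0.84, 0, 0, 7.79], [3.41, 4.17, 0.84, 0, 0, 7.79], [3.41, 4.17, 0.84, 0, 0, 7.79], [3.41, 4.17, 0.84, 0, 0, 7.79], [3.41, 4.17, 0.84, 0, 0, 7.79], [3.41, 4.17, 0.84, 0, 0, 7.79], [3.41, 4.17, 0.84, 0, 0, 7.79], [3.41, 4.17, 0.84, 0, 0, 7.79]]]' --grip 0.55

```text
time_s: 14.62
ee_pos: [0.5457, 0.175, 0.0592]
eef_rot: [-3.14, 0.001, 1.319]
force: [-0.9, 0.1, 0.2]
grip_width: 0.0519
grip_force: 0.0
```

Call:
step_arm --plan '[[[0, 0, 0, 0, 0, 0], [0, 0, 0, 0, 0, 0]]]'

```text
time_s: 14.78
ee_pos: [0.546, 0.1748, 0.0599]
eef_rot: [-3.141, 0.0, 1.325]
force: [0.7, -0.6, 0.1]
grip_width: 0.0519
grip_force: 0.0
```

```bash
python3 go.py 19 1 3|head -3
```

```text
[5.46000e-01 1.74800e-01 5.99000e-02 7.58934e+01] pick 19
[ 0.01 -0.   -0.  ] 0.05 rows>= 0.0
[0.   0.   1.93] -0.0 rows>= 1.4
```

Call:
step_arm --plan '[[[0, 0, 0.8, 0, 0, 0], [0, 0, 1.5, 0, 0, 0], [0, 0, 1.8, 0, 0, 0], [0, 0, 1.92, 0, 0, 0], [0, 0, 1.92, 0, 0, 0], [0, 0, 1.92, 0, 0, 0]]]'

```text
time_s: 15.28
ee_pos: [0.5466, 0.1752, 0.0035]
eef_rot: [3.141, -0.0, 1.321]
force: [0.5, 0.0, 0.4]
grip_width: 0.0519
grip_force: 0.0
```

Call:
step_arm --plan '[[[0, 0, 0, 0, 0, 0], [0, 0, 0, 0, 0, 0], [0, 0, 0, 0, 0, 0], [0, 0, 0, 0, 0, 0], [0, 0, 0, 0, 0, 0], [0, 0, 0, 0, 0, 0], [0, 0, 0, 0, 0, 0]]]' --grip 0.0 --squeeze 50

```text
time_s: 15.87
ee_pos: [0.5462, 0.1752, 0.0027]
eef_rot: [3.141, -0.0, 1.32]
force: [-0.1, 0.2, 1.3]
grip_width: 0.014
grip_force: 50.0
```

Call:
step_arm --plan '[[[0, 0, -0.6, 0, 0, 0], [0, 0, -1.8, 0, 0, 0], [0, 0, -3.0, 0, 0, 0], [0, 0, -3.6, 0, 0, 0], [0, 0, -3.6, 0, 0, 0], [0, 0, -3.6, 0, 0, 0]]]'

```text
time_s: 16.37
ee_pos: [0.5462, 0.1751, 0.1107]
eef_rot: [3.141, -0.0, 1.32]
force: [-0.7, -0.2, -3.9]
grip_width: 0.0136
grip_force: 50.0
```

Call:
step_arm --plan '[[[-0.82, -0.04, 0, 0, 0, 0.96], [-1.63, -0.09, 0, 0, 0, 1.92], [-2.45, -0.13, 0, 0, 0, 2.88], [-3.26, -0.18, 0, 0, 0, 3.84], [-4.08, -0.22, 0, 0, 0, 4.8], [-4.08, -0.22, 0, 0, 0, 4.8]]]'

```text
time_s: 16.87
ee_pos: [0.5074, 0.0552, 0.1085]
eef_rot: [-3.139, 0.003, 0.809]
force: [0.7, 0.7, -1.6]
grip_width: 0.0137
grip_force: 50.0
```

Call:
step_arm --plan '[[[-0.74, 0.35, 0, 0, 0, 0.96], [-1.47, 0.71, 0, 0, 0, 1.92], [-2.2, 1.06, 0, 0, 0, 2.88], [-2.94, 1.42, 0, 0, 0, 3.84], [-3.68, 1.77, 0, 0, 0, 4.8], [-3.68, 1.77, 0, 0, 0, 4.8]]]'

```text
time_s: 17.37
ee_pos: [0.471, -0.061, 0.1089]
eef_rot: [-3.141, 0.003, 0.307]
force: [-0.3, 0.2, -2.4]
grip_width: 0.0137
grip_force: 50.0
```

Call:
step_arm --plan '[[[-0.47, 0.67, 0, 0, 0, 0.96], [-0.95, 1.33, 0, 0, 0, 1.92], [-1.42, 2.0, 0, 0, 0, 2.88], [-1.9, 2.66, 0, 0, 0, 3.84], [-2.37, 3.33, 0, 0, 0, 4.8], [-2.37, 3.33, 0, 0, 0, 4.8], [-2.37, 3.33, 0, 0, 0, 4.8], [-2.37, 3.33, 0, 0, 0, 4.8]]]'

```text
time_s: 18.03
ee_pos: [0.4358, -0.1748, 0.1097]
eef_rot: [-3.141, 0.002, -0.185]
force: [-1.3, -0.1, -2.9]
grip_width: 0.0135
grip_force: 50.0
```

Run:
```python
from h import *; from p import *
c=now();k=19;print(np.round(c,4));chain(c,[(*lane(L[k][0]),.0275,L[k][1])])
a=save("side","s7.png");cv2.imwrite("pics/s7.png",cv2.resize(a[70:250,300:460],(533,600))[:,:,::-1])
```

```text
[  0.4358  -0.1748   0.1097 -10.6222]
[-0.01  0.04  2.74] 0.04 rows>= 2.0
```

View pics/s7.png

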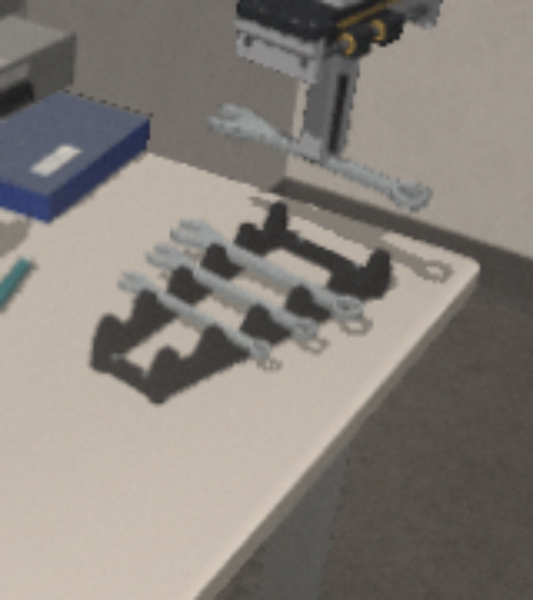

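The 19 is held level over its lane. I'll lower and release it.

Call:
step_arm --plan '[[[-0.01, 0.03, 0.9, 0, 0, 0], [-0.01, 0.03, 1.6, 0, 0, 0], [-0.01, 0.03, 2.1, 0, 0, 0], [-0.01, 0.03, 2.5, 0, 0, 0], [-0.01, 0.03, 2.74, 0, 0, 0], [-0.01, 0.03, 2.74, 0, 0, 0], [-0.01, 0.03, 2.74, 0, 0, 0]]]'

```text
time_s: 18.67
ee_pos: [0.4356, -0.176, 0.0286]
eef_rot: [-3.142, 0.0, -0.187]
force: [-0.1, 0.5, -1.9]
grip_width: 0.0137
grip_force: 50.0
```

Call:
step_arm --plan '[[[0, 0, 0, 0, 0, 0], [0, 0, 0, 0, 0, 0], [0, 0, 0, 0, 0, 0], [0, 0, 0, 0, 0, 0]]]' --grip 0.27

```text
time_s: 19.0
ee_pos: [0.4357, -0.1766, 0.0289]
eef_rot: [3.141, -0.001, -0.188]
force: [0.6, -0.3, -0.3]
grip_width: 0.0254
grip_force: 0.0
```

Call:
step_arm --plan '[[[0, 0, -0.4, 0, 0, 0], [0, 0, -1.5, 0, 0, 0], [0, 0, -2.74, 0, 0, 0], [0, 0, -2.74, 0, 0, 0], [0, 0, -2.74, 0, 0, 0], [0, 0, -2.74, 0, 0, 0]]]'

```text
time_s: 19.5
ee_pos: [0.4352, -0.1764, 0.1103]
eef_rot: [-3.142, 0.0, -0.188]
force: [-0.8, -0.1, -0.4]
grip_width: 0.0253
grip_force: 0.0
```

```bash
python3 go.py 8 3 3
```

```text
[  0.4352  -0.1764   0.1103 -10.7758] pick 8
[ 0.01 -6.48  0.56] -6.64 rows>= 5.6
[ 4.15 -4.97  0.56] -6.64 rows>= 5.6
[ 6.37 -1.15  0.56] -6.64 rows>= 5.6
[0.   0.   1.93] 0.0 rows>= 1.4
place [ 4.698e-01  4.900e-03  1.100e-01 -1.084e+01]
[ 0.   0.  -3.6] -0.0 rows>= 2.6
[-3.85 -2.18 -0.  ] 6.64 rows>= 5.6
[-4.35  0.79 -0.  ] 6.64 rows>= 5.6
[-2.84  3.4  -0.  ] 6.64 rows>= 5.6
[0.   0.   2.75] -0.0 rows>= 2.0
```

Call:
step_arm --plan '[[[0.01, -6.48, 0.1, 0, 0, -6.64], [0.01, -6.48, 0.1, 0, 0, -6.64], [0.01, -6.48, 0.2, 0, 0, -6.64], [0.01, -6.48, 0.3, 0, 0, -6.64], [0.01, -6.48, 0.56, 0, 0, -6.64], [0.01, -6.48, 0.56, 0, 0, -6.64], [0.01, -6.48, 0.56, 0, 0, -6.64]]]'

```text
time_s: 20.08
ee_pos: [0.4712, 0.0158, 0.0921]
eef_rot: [-3.14, 0.003, 0.513]
force: [-0.8, -0.4, 0.8]
grip_width: 0.0252
grip_force: 0.0
```

Call:
step_arm --plan '[[[4.15, -4.97, 0.56, 0, 0, -6.64], [4.15, -4.97, 0.56, 0, 0, -6.64], [4.15, -4.97, 0.56, 0, 0, -6.64], [4.15, -4.97, 0.56, 0, 0, -6.64], [4.15, -4.97, 0.56, 0, 0, -6.64], [4.15, -4.97, 0.56, 0, 0, -6.64], [4.15, -4.97, 0.56, 0, 0, -6.64]]]' --grip 0.5

```text
time_s: 20.67
ee_pos: [0.5081, 0.2055, 0.0758]
eef_rot: [-3.14, 0.001, 1.204]
force: [0.9, -0.0, 0.6]
grip_width: 0.0469
grip_force: 0.0
```

Call:
step_arm --plan '[[[6.37, -1.15, 0.56, 0, 0, -6.64], [6.37, -1.15, 0.56, 0, 0, -6.64], [6.37, -1.15, 0.56, 0, 0, -6.64], [6.37, -1.15, 0.56, 0, 0, -6.64], [6.37, -1.15, 0.56, 0, 0, -6.64], [6.37, -1.15, 0.56, 0, 0, -6.64], [6.37, -1.15, 0.56, 0, 0, -6.64], [6.37, -1.15, 0.56, 0, 0, -6.64]]]'

```text
time_s: 21.33
ee_pos: [0.5453, 0.3943, 0.0597]
eef_rot: [-3.14, 0.001, 1.891]
force: [-0.2, -0.9, 0.2]
grip_width: 0.0472
grip_force: 0.0
```

Call:
step_arm --plan '[[[0, 0, 0, 0, 0, 0], [0, 0, 0, 0, 0, 0]]]'

```text
time_s: 21.5
ee_pos: [0.5455, 0.3946, 0.0605]
eef_rot: [3.141, 0.0, 1.893]
force: [-0.9, 0.6, -0.3]
grip_width: 0.0464
grip_force: 0.0
```

```bash
python3 go.py 8 1 3|head -3
python3 - <<'E'
from h import *
a=save("side","s8.png");b=save("top","t8.png")
cv2.imwrite("pics/s8.png",np.hstack([cv2.resize(a[180:300,160:280],(450,450)),cv2.resize(a[130:250,330:423],(349,450))])[:,:,::-1])
E
```

```text
[5.455000e-01 3.946000e-01 6.050000e-02 1.084708e+02] pick 8
[ 0.05 -0.    0.02] -0.04 rows>= 0.0
[0.   0.   1.93] -0.0 rows>= 1.4
```

View pics/s8.png

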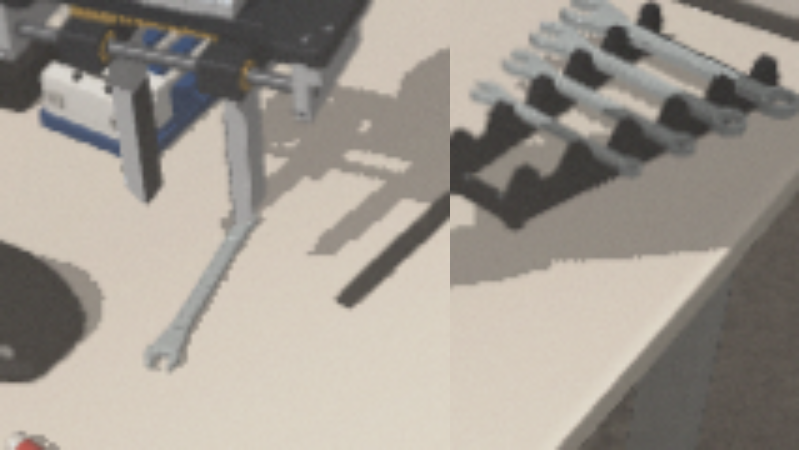

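All four placed spanners look seated. Next is the 8, the last one.

Call:
step_arm --plan '[[[0.03, 0, 0.8, 0, 0, 0], [0.03, 0, 1.5, 0, 0, 0], [0.03, 0, 1.8, 0, 0, 0], [0.03, 0, 1.95, 0, 0, 0], [0.03, 0, 1.95, 0, 0, 0], [0.03, 0, 1.95, 0, 0, 0]]]'

```text
time_s: 22.1
ee_pos: [0.5452, 0.397, 0.0027]
eef_rot: [3.14, -0.0, 1.898]
force: [-0.4, 0.7, -0.1]
grip_width: 0.0464
grip_force: 0.0
```

Call:
step_arm --plan '[[[0, 0, 0, 0, 0, 0], [0, 0, 0, 0, 0, 0], [0, 0, 0, 0, 0, 0], [0, 0, 0, 0, 0, 0], [0, 0, 0, 0, 0, 0], [0, 0, 0, 0, 0, 0], [0, 0, 0, 0, 0, 0]]]' --grip 0.0 --squeeze 40

```text
time_s: 22.68
ee_pos: [0.5447, 0.3968, 0.0018]
eef_rot: [3.142, -0.0, 1.898]
force: [-0.5, -0.3, 0.6]
grip_width: 0.0076
grip_force: 40.0
```

Call:
step_arm --plan '[[[0, 0, -0.6, 0, 0, 0], [0, 0, -1.8, 0, 0, 0], [0, 0, -3.0, 0, 0, 0], [0, 0, -3.62, 0, 0, 0], [0, 0, -3.62, 0, 0, 0], [0, 0, -3.62, 0, 0, 0]]]'

```text
time_s: 23.18
ee_pos: [0.5449, 0.397, 0.111]
eef_rot: [3.14, -0.0, 1.898]
force: [-0.4, 0.6, -1.3]
grip_width: 0.0079
grip_force: 40.0
```

Call:
step_arm --plan '[[[-0.64, -0.36, 0, 0, 0, 1.1], [-1.28, -0.73, 0, 0, 0, 2.2], [-1.92, -1.09, 0, 0, 0, 3.3], [-2.57, -1.45, 0, 0, 0, 4.4], [-3.2, -1.8, 0, 0, 0, 5.5], [-3.85, -2.18, 0, 0, 0, 6.64], [-3.85, -2.18, 0, 0, 0, 6.64]]]'

```text
time_s: 23.77
ee_pos: [0.5188, 0.2632, 0.1084]
eef_rot: [-3.139, 0.003, 1.193]
force: [0.1, 0.9, -0.6]
grip_width: 0.0079
grip_force: 40.0
```

Call:
step_arm --plan '[[[-0.72, 0.13, 0, 0, 0, 1.1], [-1.45, 0.26, 0, 0, 0, 2.2], [-2.17, 0.39, 0, 0, 0, 3.3], [-2.9, 0.53, 0, 0, 0, 4.4], [-3.62, 0.66, 0, 0, 0, 5.5], [-4.35, 0.79, 0, 0, 0, 6.64], [-4.35, 0.79, 0, 0, 0, 6.64]]]'

```text
time_s: 24.35
ee_pos: [0.494, 0.1337, 0.1089]
eef_rot: [-3.141, 0.003, 0.5]
force: [1.0, 0.3, 0.2]
grip_width: 0.008
grip_force: 40.0
```

Call:
step_arm --plan '[[[-0.47, 0.57, 0, 0, 0, 1.1], [-0.95, 1.13, 0, 0, 0, 2.2], [-1.42, 1.7, 0, 0, 0, 3.3], [-1.9, 2.27, 0, 0, 0, 4.4], [-2.37, 2.83, 0, 0, 0, 5.5], [-2.84, 3.4, 0, 0, 0, 6.64], [-2.84, 3.4, 0, 0, 0, 6.64], [-2.84, 3.4, 0, 0, 0, 6.64]]]'

```text
time_s: 25.02
ee_pos: [0.47, 0.0056, 0.1096]
eef_rot: [3.142, 0.001, -0.186]
force: [-0.4, 0.5, -0.4]
grip_width: 0.0079
grip_force: 40.0
```

Call:
step_arm --plan '[[[0, 0, 0, 0, 0, 0], [0, 0, 0, 0, 0, 0]]]'

```text
time_s: 25.18
ee_pos: [0.4702, 0.0065, 0.11]
eef_rot: [-3.142, 0.001, -0.184]
force: [-0.3, 0.9, -0.7]
grip_width: 0.0078
grip_force: 40.0
```

Run:
```python
from h import *; from p import *
c=now();k=8;print(np.round(c,4));chain(c,[(*lane(L[k][0]),.0275,L[k][1])])
a=save("side","s9.png");cv2.imwrite("pics/s9.png",cv2.resize(a[70:250,300:460],(533,600))[:,:,::-1])
```

```text
[ 4.70200e-01  6.50000e-03  1.10000e-01 -1.05669e+01]
[-0.    0.06  2.75] 0.05 rows>= 2.0
```

View pics/s9.png

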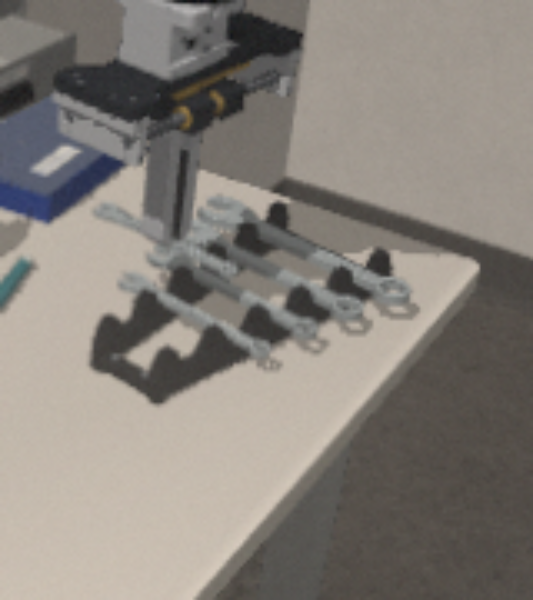

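The 8 is held over its lane with the jaw at the back. I'll lower it, release, and back off up and to the left.

Call:
step_arm --plan '[[[0, 0.04, 0.9, 0, 0, 0], [0, 0.04, 1.6, 0, 0, 0], [0, 0.04, 2.1, 0, 0, 0], [0, 0.04, 2.5, 0, 0, 0], [0, 0.04, 2.76, 0, 0, 0], [0, 0.04, 2.76, 0, 0, 0], [0, 0.04, 2.76, 0, 0, 0]]]'

```text
time_s: 25.82
ee_pos: [0.47, 0.0048, 0.0277]
eef_rot: [3.142, 0.0, -0.187]
force: [0.1, 1.2, 0.7]
grip_width: 0.0078
grip_force: 40.0
```

Call:
step_arm --plan '[[[0, 0, 0, 0, 0, 0], [0, 0, 0, 0, 0, 0], [0, 0, 0, 0, 0, 0], [0, 0, 0, 0, 0, 0]]]' --grip 0.2

```text
time_s: 26.15
ee_pos: [0.4701, 0.0044, 0.028]
eef_rot: [-3.141, -0.001, -0.188]
force: [0.0, 0.6, 0.7]
grip_width: 0.0189
grip_force: 0.0
```

Call:
step_arm --plan '[[[0, 0, -0.4, 0, 0, 0], [0, 0, -1.5, 0, 0, 0], [0, 0, -3, 0, 0, 0], [0, 0, -4, 0, 0, 0], [0, -1, -4, 0, 0, 0], [0, -2, -4, 0, 0, 0], [0, -3, -4, 0, 0, 0], [0, -3, -4, 0, 0, 0]]]'

```text
time_s: 26.82
ee_pos: [0.4872, 0.0963, 0.148]
eef_rot: [-3.141, -0.001, -0.185]
force: [0.0, 0.6, 0.1]
grip_width: 0.0188
grip_force: 0.0
```

Call:
step_arm --plan '[[[0, -1.3, 0, 0, 0, 0], [0, -2.6, 0, 0, 0, 0], [0, -3.9, 0, 0, 0, 0], [0, -5.2, 0, 0, 0, 0], [0, -6.5, 0, 0, 0, 0], [0, -6.5, 0, 0, 0, 0]]]'

```text
time_s: 27.32
ee_pos: [0.5232, 0.2893, 0.1472]
eef_rot: [-3.141, -0.0, -0.184]
force: [-1.1, -0.9, 0.3]
grip_width: 0.0189
grip_force: 0.0
```

Run:
```python
from h import *; from p import *
a=save("side","s10.png");b=save("top","t10.png")
for n in("top",):
    for d in ctrl.masks_of("spanner_8",n):
        ys,xs=np.nonzero(d["pixels"])
        if len(xs)<30:continue
        Q=np.array([atz(n,(x,y),.03)[:2] for x,y in zip(xs,ys)]);al=np.radians(RK[2]);R=np.array([[np.cos(al),np.sin(al)],[-np.sin(al),np.cos(al)]])
        Q=(Q-RK[:2])@R.T;c=Q.mean(0);w,v=np.linalg.eigh(np.cov((Q-c).T));u=v[:,1]
        print(round(d["confidence"],2),"rack c",c.round(3),"x ext",Q[:,0].min().round(3),Q[:,0].max().round(3),"ang",np.degrees(np.arctan(u[1]/u[0])).round(1))
for q in("spudger","driver_red","driver_blue"):
    for d in ctrl.place_of(q,"top")[:2]:print(q,d["at"],round(d["confidence"],2))
cv2.imwrite("pics/s10.png",np.hstack([cv2.resize(a[110:240,310:430],(400,433)),cv2.resize(b[195:285,343:475],(400,433),interpolation=cv2.INTER_CUBIC)])[:,:,::-1])
```

```text
0.9 rack c [ 0.016 -0.043] x ext -0.083 0.096 ang -0.6
0.83 rack c [0.012 0.002] x ext -0.072 0.082 ang -0.9
0.81 rack c [0.011 0.049] x ext -0.054 0.07 ang -0.7
0.79 rack c [0.013 0.094] x ext -0.05 0.061 ang 0.3
0.61 rack c [ 0.018 -0.089] x ext -0.093 0.104 ang 1.1
driver_red [131.6, 230.0] 0.68
driver_red [428.1, 249.6] 0.22
driver_blue [364.4, 176.5] 0.58
```

View pics/s10.png

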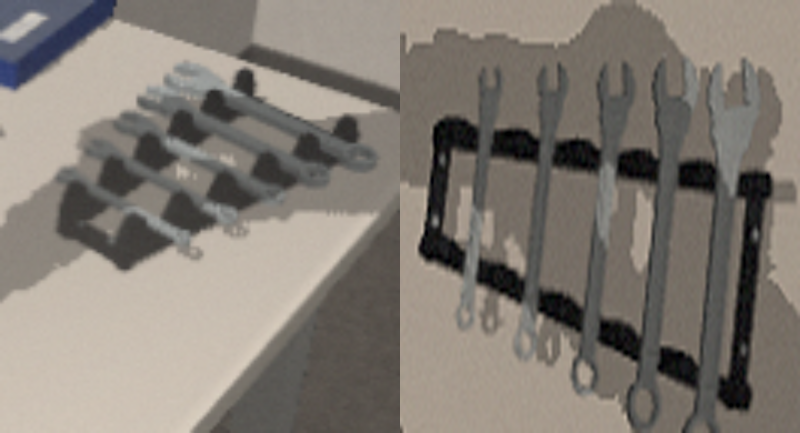

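All five spanners lie in order, seated, in line and with their jaws at the back. Offsets are within about 5 mm along the lanes and 3 mm across, so I'm handing in.

```bash
python3 -c "
from station import ctrl
print(ctrl.hand_in())"
```

```text
the job is handed in; nothing more can be done
None
```

The job is handed in at about 27 s on the clock: all five spanners lie in the rack in size order, jaws to the back, each within about 5 mm of its place in the last pictures; the hand-in returned no verdict.

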